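# Raise the sliding window of a dust screen to its pointer

### The job

The drying figures behind the dust screen have to be reached: with your fingertips beneath the lip at the bottom of the sliding window, gently push the window up until the lip is level with the steel pointer on the side post, without overshooting, and leave it there, drawing the hand back clear. Push only from beneath: do not grip the lip or press on the window's front, and leave the pointer and everything standing around undisturbed.

Things in the scene. Friction and masses are not known exactly. Their poses are not given: they have to be found in the camera images.
- lip: aluminium bar along the window's bottom, 270 mm long, 12 mm thick, jutting 54 mm out of the glass towards the robot, front edge round (radius 6 mm). Origin on the axis of that round edge, half-way along and half-way through it. x: level, into the screen, away from the robot; y: left along the lip; z up. Free air below, but a 12 mm base board lies on the table from 18 mm further in (+x) onward
- pane: rest of the window: clear pane 336 mm wide, about 200 mm high, with a wooden moulding on the lip that slopes up at 40 degrees from the lip's front edge to the glass, so the lip cannot well be gripped. Not to be pressed. Axes as the lip's; origin 48 mm behind the lip's (+x), same height
- window (a joint): height of the window above its rest stops, 0 to 0.22 m. It rises straight up between the posts; at 0 the lip's middle is 125 mm above the table. It is counterweighted: it moves against about 3 N of friction either way and some damping, and stays where it is left
- mark (a point): tip of the pointer: steel collar on the right-hand (-y) post, at any height, with a steel tongue 3 mm high that points inwards (+y) across the post's front. This point is the tongue's end, at its mid-height. A 5 mm bar at the same height sticks out 50 mm sideways from the collar, seen also from behind. Level: the lip's middle at this point's height. The window starts at least 45 mm lower
- screen: the fixed dust screen: base board 220 x 460 x 12 mm, two dark wooden posts 36 mm square, 500 mm high, 380 mm apart between centres, with a header; low clear cheeks; open above and at the far side. Origin on the table, midway between the posts, in the plane of the glass; x into the screen, y left, z up. Its place and turn vary
- flower_figure: loose bystander: flat wooden sunflower on a foot, 170 mm tall, foot 90 x 100 mm, stands drying on the floor of the screen, beyond the window; origin under its foot
- apple_figure: loose bystander: flat wooden apple on a foot, 130 mm tall, foot 80 x 100 mm, stands drying on the floor of the screen, beyond the window; origin under its foot
- varnish_jar: loose bystander: closed jar, 60 mm diameter, 85 mm tall, in front of the window near one end of the lip; origin under its foot
- paint_pot: loose bystander: open white cup, 56 mm diameter, 55 mm tall, in front of the window near the other end of the lip; origin under its foot
- roll_holder: loose bystander: wooden disc 130 mm in diameter with an upright post, 188 mm tall, at the left of the screen; origin under its foot
- offcut: loose bystander: wooden board 160 x 100 x 20 mm lying at the right; origin under its centre
- paint_tin: loose bystander: closed can 80 mm diameter, 100 mm tall, at the right of the screen; origin under its foot

How it is judged (in metres and radians):
On the way, in this order (a step that is already met when the one before it is completed fails the run):
1. the fingers push on the lip while the window is still at least 25 mm below the pointer (contact force between the fingers and lip above 0.5 N and z of lip in the frame of mark below -0.025 m), for 0.1 s.
2. the lip comes level with the pointer, pushed by the fingers (contact force between the fingers and lip above 0.3 N and z of lip in the frame of mark above -0.012 m).
At the end, for the whole second after the job is handed in: the middle of the lip is within 10 mm of the height of the pointer's tip, the window is at rest (under 5 mm/s), the pointer within 6 mm and every bystander within 20 mm of where it began (z of lip in the frame of mark between -0.01 and 0.01 m and velocity of joint window between -0.005 and 0.005 m/s and distance of mark from where it was at the start of the episode below 0.006 m and distance of each of flower_figure, apple_figure, varnish_jar, paint_pot, roll_holder, offcut, paint_tin from where it was at the start of the episode below 0.02 m); the robot touches nothing.
It fails at once if the lip gripped or the window's front pressed (over 3 N on the pane or its moulding) (contact force between any of the fingers, the arm and pane above 3 N).
It fails at once if the window overshot the pointer by more than 20 mm (z of lip in the frame of mark above 0.02 m).
It fails at once if the window handled roughly (faster than 0.35 m/s, or pushed with over 40 N) (velocity of joint window above 0.35 m/s or velocity of joint window below -0.35 m/s or contact force between the fingers and lip above 40 N).
It fails at once if the pointer moved (distance of mark from where it was at the start of the episode above 0.006 m).
It fails at once if a bystander moved or lifted more than 20 mm (distance of any of flower_figure, apple_figure, varnish_jar, paint_pot, roll_holder, offcut, paint_tin from where it was at the start of the episode above 0.02 m).
It also fails if it takes over 48 s, if anything falls off the work surface, if the arm or the gripper's body presses on something with over 40 N, if the wrist force passes 120 N, or if a joint passes its speed limit or range.

### The arm

A 6-joint arm with a two-finger parallel gripper is mounted at the origin on the work surface. World frame = base frame: x ahead of the robot, y to its left, z up, the work surface at z = 0. Lengths are in mm, angles in degrees, forces in N, time in s.
With the tool pointing down it reaches from about 350 to 850 mm from the base axis. Payload 8.1 kg.
Tool frame: the origin (TCP) lies between the finger pads; the fingertips stand r.nose_length ahead of it and the grasp point (between the pads) lies 3 mm ahead of it (r.nose_length is the distance from the TCP to the fingertips, in mm); x points along the fingers, y is the direction in which the jaws open and shut, and the axes are right-handed (so a half turn about x gives the same grasp; the last joint's range is limited). The gripper opens to 85 mm and grips with 20 to 120 N. Pads are 22 mm wide; open, the fingers measure 114 mm over their backs; the gripper's body (76 mm by 85 mm) begins 54 mm behind the grasp point. The pads swing forward as they close: fully open they stand 13 mm farther back than shut.
Start: joints at [67.643, 7.471, 85.268, -0, 87.261, -4.893], TCP at [180.04, 572.356, 225.792] pointing down, gripper open.
Joint ranges: [-169.43, 169.43], [-51.17, 129.36], [1.28, 143.12], [-76.62, 256.62], [0, 156.53], [-152.29, 152.29]. Speed limits (degrees/s): [136.94, 136.94, 159.86, 180, 180, 180].

### API

Orientations are given as [roll, pitch, yaw] about the fixed x, y, z axes, in that order (R = Rz(yaw) Ry(pitch) Rx(roll)).
In Python, from bench import sense, optics, order, r gives the robot as it stands.
- The arm moves only by the tool carry_out, never from a script. Its argument "commands" is one flat list of numbers, 7 for each row, row after row: the shift along the tool's x, y, z in m, then the turn, a rotation vector about the tool's x, y, z in degrees, then the closure, from -1 (fully open) to 1 (shut), so that 0 is half open. A call has 1 to 12 rows; each row is the pose to reach, as a shift and turn from the pose measured when the call began, along the tool's axes at that moment; what a row does not reach only later rows make up. A row lasts 1/8 s, in which the tool goes at most 62.5 mm and 10.7 degrees, less where a joint would pass 70% of its speed; a pose out of reach is approached as far as the arm can. A call with a gripper value outside its range is refused whole. The fingers move at their own pace and stop on an object; "grip_force" is the grip in N (left out, the last holds). Time passes only in rows, so rows that repeat a pose let the fingers close. It gives the time, the measured TCP pose, the force and the opening at its end, in the units of the state.
- sense(): the state, without advancing time (a new reading comes with each control period).
- optics.snapshot(name): name is "side" or "top"; returns (picture, depth): 400x640x3 uint8, red, green, blue; 400x640 float32, mm along the optical axis (not along the pixel's ray), 0 where there is no reading.
- optics.calibration(name): a dict with "mtx" (3x3 intrinsics, pixels), "extrinsics" (4x4, takes a point from camera to world coordinates). Camera axes: x right, y up, looking along -z (the intrinsics and any distortion apply to the point x, -y, -z); pixel columns grow to the right and rows downward; lengths in mm; the calibration is good to about 2 mm. A picture is of the moment at which its call begins. calibration takes no time and is no camera call.
- order.hand_in(): hands the job in, once; it reports no verdict.
The state is a dict: "time": time; "joint_pos": joint angles; "qd": joint speeds; "joint_efforts": joint torques, N m; "tool_pos": TCP position; "tcp_rot": TCP orientation; "ft_force": force on the tool from outside, world axes, zero at the start; "wrist_torque": the same for the moment, N m; "finger_gap": finger opening in mm.
Only numpy, scipy, OpenCV 4.12 (cv2) and the standard library are available. Lean on these libraries where they do the work, as an engineer would, in place of code of your own. Each camera call takes 0.05 s, during which the arm holds its last target. There are 200 camera calls.

## Working session

There is one attempt and no reset: what is moved stays moved. The work goes in short steps, Python scripts to look and compute and a tool call to move; the robot and the scene stay as the last step left them, time stands still between calls to the robot, and variables do not carry over. Pictures are saved under pics/ and viewed, about 8 in all and at most 12, crops included, and the job is handed in when it is done.

Besides the shell and the picture viewer there is one more tool, called after ">>>" by a JSON object that holds its "fn" and its "kwargs". carry_out: Moves the arm, as the interface text tells. Its arguments: {"type":"object","properties":{"commands":{"type":"array","items":{"type":"number"}},"grip_force":{"type":"number"}},"required":["commands"]}

```bash
mkdir -p pics; ls; cat > h.py <<'E'
import numpy as np,cv2
from bench import sense,optics,order,r
def snap(n,f=None):
    p,d=optics.snapshot(n)
    np.savez('pics/'+(f or n)+'.npz',p=p,d=d)
    cv2.imwrite('pics/'+(f or n)+'.png',p[:,:,::-1]); return p,d
def ray(n,u,v):
    c=optics.calibration(n);K=np.array(c['mtx']);T=np.array(c['extrinsics'])
    d=np.array([(u-K[0,2])/K[0,0],-(v-K[1,2])/K[1,1],-1.]); return T[:3,3],T[:3,:3]@d
def pt(n,u,v,dep):
    o,d=ray(n,u,v); return o+d*dep
def onz(n,u,v,z):
    o,d=ray(n,u,v); return o+d*(z-o[2])/d[2]
E
python3 - <<'E'
from h import *
for n in('side','top'):
    snap(n); c=optics.calibration(n); print(n,c)
print(sense(),r.nose_length)
E
```

```text
pics
side {'mtx': array([[450.57126479,   0.        , 326.50495988],
       [  0.        , 450.57126479, 198.28374425],
       [  0.        ,   0.        ,   1.        ]]), 'extrinsics': array([[-9.90191193e-01,  7.63402211e-02, -1.17019533e-01,
         5.04300143e+02],
       [-1.39380211e-01, -5.98002846e-01,  7.89281796e-01,
         9.00157867e+02],
       [-9.72406732e-03,  7.97850090e-01,  6.02777468e-01,
         8.49501209e+02],
       [ 0.00000000e+00,  0.00000000e+00,  0.00000000e+00,
         1.00000000e+00]])}
top {'mtx': array([[432.41711635,   0.        , 310.54979049],
       [  0.        , 432.41711635, 196.84942511],
       [  0.        ,   0.        ,   1.        ]]), 'extrinsics': array([[ 2.57586060e-02,  9.91521378e-01, -1.27365028e-01,
         4.79448321e+02],
       [-9.99618036e-01,  2.42711483e-02, -1.32171662e-02,
        -1.43894545e+01],
       [-1.00138074e-02,  1.27656835e-01,  9.91767844e-01,
         1.43040928e+03],
       [ 0.00000000e+00,  0.00000000e+00,  0.00000000e+00,
         1.00000000e+00]])}
{'time': 0.1, 'joint_pos': array([ 6.76423879e+01,  7.51129179e+00,  8.53230193e+01,  3.31355628e-04,
        8.72616081e+01, -4.89405199e+00]), 'qd': array([-0.06909314, -0.15833   , -0.02264517,  0.07771667, -0.02852853,
        0.07461527]), 'joint_efforts': array([ 2.77770268e-03, -5.70944667e+01, -5.01947272e+01,  1.07279773e-04,
        7.82333838e-03,  7.05536468e-05]), 'tool_pos': array([179.85402628, 571.88214517, 224.84420972]), 'tcp_rot': array([ -95.09173909,   89.90408023, -112.55531528]), 'ft_force': array([-0.4513826 ,  0.55934366, -1.25200224]), 'wrist_torque': array([-0.01376595, -0.03336547, -0.04672661]), 'finger_gap': 85.33171248417288} 22.0
```

View pics/side.png

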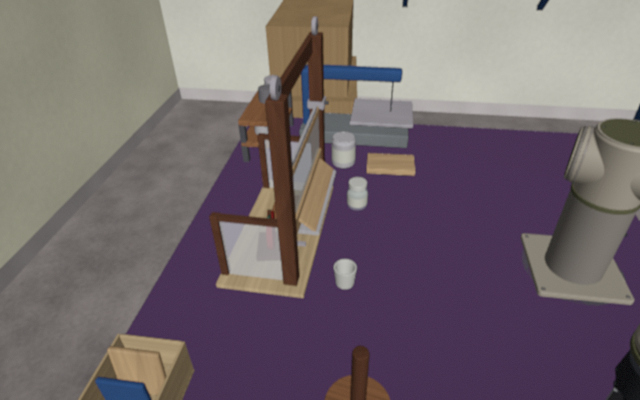

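View pics/top.png

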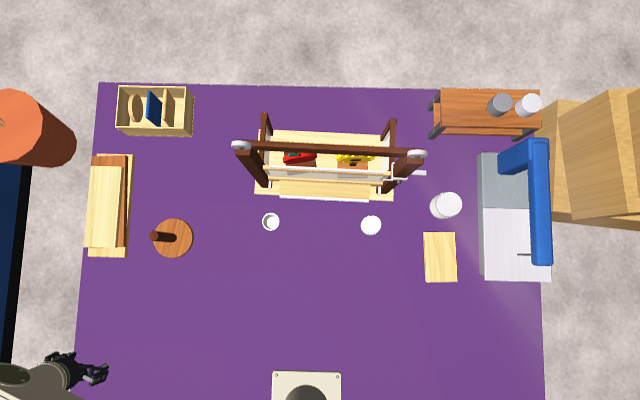

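Side view: the screen stands with its front to the robot, pot at (345,272), jar at (358,193), pointer collar near (317,103). Top view: lip along row ≈197, columns 279–369, and pointer bar about (390–425,173).

```bash
python3 - <<'E'
import cv2,numpy as np
a=cv2.imread('pics/side.png')[60:260,240:400]
b=cv2.imread('pics/top.png')[130:240,225:445]
cv2.imwrite('pics/c1.png',cv2.resize(a,None,fx=3,fy=3,interpolation=cv2.INTER_CUBIC))
cv2.imwrite('pics/c2.png',cv2.resize(b,None,fx=3.6,fy=3.6,interpolation=cv2.INTER_CUBIC))
E
```

```text
(no output)
```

View pics/c1.png

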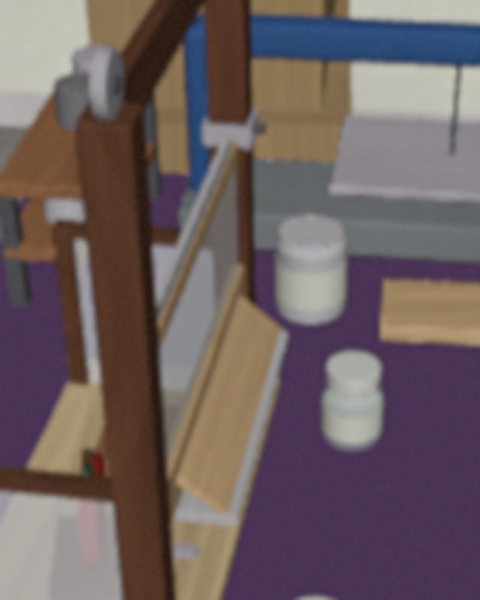

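View pics/c2.png

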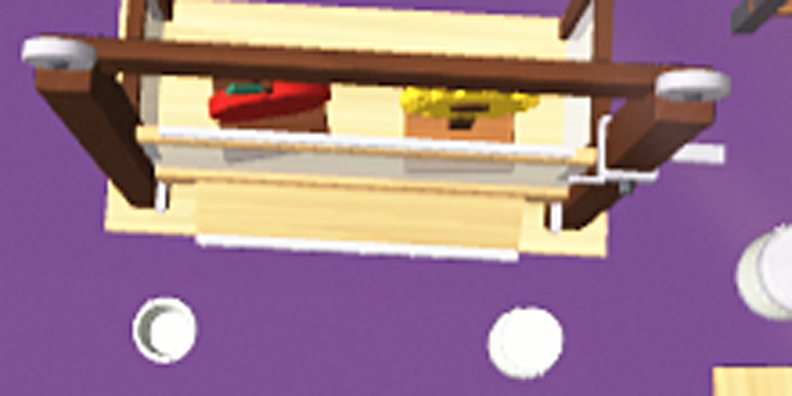

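Crops: the lip front edge runs in the top view from about (279.7,196.7) to (368.6,201.7). The collar's front strip is at about (392–407,179), its side bar at (412–426,173). In the side view the collar spans about (308–325,100–108).

```bash
python3 - <<'E'
from h import *
np.set_printoptions(precision=1,suppress=True,linewidth=200)
t=np.load('pics/top.npz');s=np.load('pics/side.npz')
print('lip top (z131)',onz('top',279.7,196.7,128),onz('top',368.6,201.7,128))
for u,v in [(285,197),(325,199),(364,201)]: print('lipdepth',[pt('top',u,vv,t['d'][vv,u]) for vv in (v-1,v,v+1)])
print('bar/collar top view')
for v in range(160,186):
    print(v,' '.join('%4d'%pt('top',u,v,t['d'][v,u])[2] for u in range(384,430)))
print('side z')
for v in range(94,114):
    print(v,' '.join('%4d'%pt('side',u,v,s['d'][v,u])[2] for u in range(302,334)))
print('side y')
for v in range(94,114):
    print(v,' '.join('%4d'%pt('side',u,v,s['d'][v,u])[1] for u in range(302,334)))
for n,u,v,z in [('pot',270,221,55),('jar',371,225,85),('tin',446,205,100)]: print(n,onz('top',u,v,z))
for n,u,v in [('pot',270,221),('jar',371,225),('tin',446,205)]: print(n,pt('top',u,v,t['d'][v,u]))
E
```

```text
lip top (z131) [644.9  96.7 128. ] [ 636.2 -173.2  128. ]
lipdepth [array([647.1,  80.5, 130.8]), array([643.7,  80.2, 133.1]), array([657.4,  89.9,  -1.7])]
lipdepth [array([643.5, -40.8, 133.8]), array([641.4, -41.1, 126.4]), array([653.6, -43.7,   0.8])]
lipdepth [array([ 640.2, -158.4,  135.1]), array([ 637.5, -158.7,  132.5]), array([ 650.7, -174. ,   -4.4])]
bar/collar top view
160   74   90  109  135  147  202  200  209  201  202  202   -3    0  380  393  412  423  434  445  456  468  478  489  497  498  497  498  500  501  501  501  501  501  500  499  500  501  500  499   -1    0    0   -2    2   -1    0
161   69   92  109  132  152  197  198  203  203  201  206   -3  370  384  395  412  422  434  448  456  469  484  491  498  498  499  503  496  499  498  502  500  498  500  496  500  500  499  500    0    0   -3   -4   -2    4   -6
162   70   91  111  130  152  200  200  199  323  325  323  356  373  384  400  412  419  432  448  459  468  479  493  498  501  499  498  499  497  501  498  499  498  498  496  501  498  500  499    3    1    2   -1    3    3    0
163   71   
[... 11550 characters left out ...]
-1096 -1101 -1096 -1094 -1093
111 -1073 -596 -602 -591 -599 -591 -603 -595 -214 -211 -152 -153 -151 -165 -179 -185 -202 -212 -211 -208 -215 -227 -1088 -1082 -1094 -1097 -1094 -1096 -1089 -1091 -1105 -1092
112 -1077 -605 -601 -593 -595 -595 -593 -595 -208 -213 -149 -148 -150 -165 -173 -184 -198 -215 -213 -212 -215 -228 -1086 -1094 -1093 -1094 -1095 -1095 -1090 -1086 -1094 -1095
113 -1077 -600 -599 -591 -597 -599 -597 -597 -214 -141 -142 -143 -156 -166 -168 -184 -195 -211 -212 -212 -211 -228 -700 -698 -702 -698 -696 -702 -697 -698 -700 -705
pot [575.3 131.2  55. ]
jar [ 568.7 -186.5   85. ]
tin [ 635.2 -415.1  100. ]
pot [578.8 136.4   5.9]
jar [ 568.8 -186.7   83.6]
tin [ 635.  -414.5  101.8]
```

>>> {"fn": "carry_out", "kwargs": {"commands": [-0.095,-0.494,0.47,-15.6,0,0,1,-0.095,-0.494,0.47,-15.6,0,0,1,-0.095,-0.494,0.47,-15.6,0,0,1,-0.095,-0.494,0.47,-15.6,0,0,1,-0.095,-0.494,0.47,-15.6,0,0,1,-0.095,-0.494,0.47,-15.6,0,0,1,-0.095,-0.494,0.47,-15.6,0,0,1,-0.095,-0.494,0.47,-15.6,0,0,1,-0.095,-0.494,0.47,-15.6,0,0,1,-0.095,-0.494,0.47,-15.6,0,0,1,-0.095,-0.494,0.47,-15.6,0,0,1,-0.095,-0.494,0.47,-15.6,0,0,1], "grip_force": 20}}

```text
time: 1.6
tool_pos: [480.7, -44.1, 320.1]
tcp_rot: [-122.8, 89.8, -125.0]
ft_force: [-0.3, -0.1, 0.3]
finger_gap: -0.1
```

```bash
cat >> h.py <<'E'
from scipy.spatial.transform import Rotation as R
def plan(p,pitch,yaw=-1.85):
    """pose: tool x forward, pitched down; tool y along the lip"""
    s=sense(); R0=R.from_euler('xyz',s['tcp_rot'],degrees=True)
    R1=R.from_euler('ZY',[yaw,pitch],degrees=True)
    print('q',s['joint_pos'].round(1),'f',s['ft_force'].round(2),'p',s['tool_pos'].round(1))
    print('shift m',(R0.inv().apply(np.array(p)-s['tool_pos'])/1000).round(4),'turn',(R0.inv()*R1).as_rotvec(degrees=True).round(2))
E
python3 -c "
from h import *
plan([540,-36,150],45)"
```

```text
q [-11.2 -11.9  94.4  -0.2  97.6 -99.1] f [-0.33 -0.08  0.27] p [480.7 -44.1 320.1]
shift m [0.17   0.0107 0.0592] turn [ -0.25 -45.09   0.26]
```

>>> {"fn": "carry_out", "kwargs": {"commands": [0.17,0.011,0.059,-0.2,-45,0.2,1,0.17,0.011,0.059,-0.2,-45,0.2,1,0.17,0.011,0.059,-0.2,-45,0.2,1,0.17,0.011,0.059,-0.2,-45,0.2,1,0.17,0.011,0.059,-0.2,-45,0.2,1,0.17,0.011,0.059,-0.2,-45,0.2,1,0.17,0.011,0.059,-0.2,-45,0.2,1,0.17,0.011,0.059,-0.2,-45,0.2,1]}}

```text
time: 2.6
tool_pos: [548.3, -36.0, 151.2]
tcp_rot: [0.1, 45.8, -1.8]
ft_force: [0.7, -0.4, 0.4]
finger_gap: 0.1
```

```bash
python3 -c "
from h import *
plan([632,-38,80],45);print(sense()['tcp_rot'])
snap('side','s2')
a=cv2.imread('pics/s2.png')[60:260,240:500]
cv2.imwrite('pics/c3.png',cv2.resize(a,None,fx=3,fy=3,interpolation=cv2.INTER_CUBIC))
"
```

```text
q [ -15.6  -40.3  143.1   16.8   35.  -113.8] f [ 0.66 -0.36  0.4 ] p [548.3 -36.  151.2]
shift m [0.1094 0.0007 0.0104] turn [-0.04 -0.82 -0.02]
[ 0.06142384 45.81654575 -1.81775195]
```

View pics/c3.png

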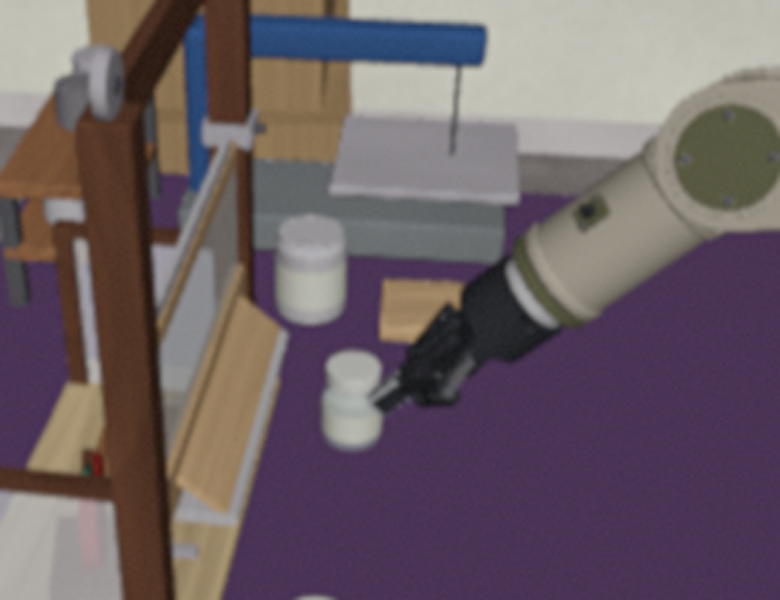

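The hand is pitched 45° down in front of the lip centre, fingers shut (tip around crop (385,400)), clear of the jar. Joint 3 sits at its limit here; moving outward frees it.

>>> {"fn": "carry_out", "kwargs": {"commands": [0.04,0,0.004,0,-0.3,0,1,0.075,0,0.008,0,-0.6,0,1,0.109,0.001,0.01,0,-0.8,0,1,0.109,0.001,0.01,0,-0.8,0,1,0.109,0.001,0.01,0,-0.8,0,1]}}

```text
time: 3.28
tool_pos: [631.0, -37.4, 79.6]
tcp_rot: [0.1, 45.1, -1.8]
ft_force: [-0.4, 0.6, 0.3]
finger_gap: 0.1
```

```bash
python3 -c "
from h import *
plan([632,-38,108],45);print(sense()['tcp_rot'])
snap('side','s3')
a=cv2.imread('pics/s3.png')[110:250,280:420]
cv2.imwrite('pics/c4.png',cv2.resize(a,None,fx=4,fy=4,interpolation=cv2.INTER_CUBIC))
"
```

```text
q [ -12.5  -11.8  132.8   27.6   16.4 -124.2] f [-0.44  0.6   0.26] p [631.  -37.4  79.6]
shift m [-0.0194 -0.0005  0.0208] turn [-0.04 -0.09 -0.05]
[ 0.08663348 45.09352231 -1.77916823]
```

View pics/c4.png

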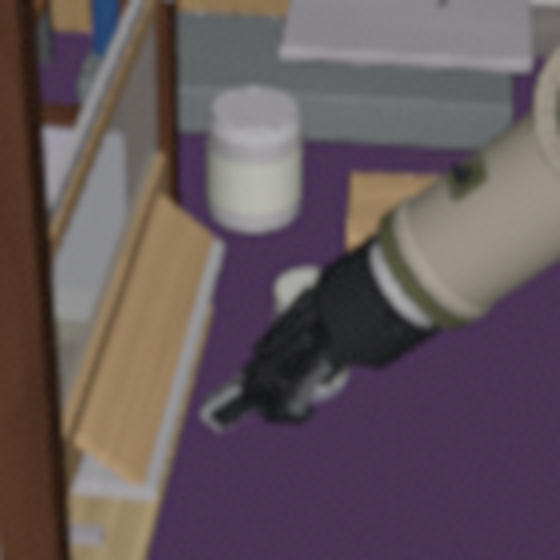

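>>> {"fn": "carry_out", "kwargs": {"commands": [-0.006,0,0.006,0,0,0,1,-0.012,0,0.012,0,0,0,1,-0.018,0,0.018,0,0,0,1,-0.021,0,0.021,0,0,0,1,-0.024,0,0.024,0,0,0,1,-0.026,0,0.026,0,0,0,1,-0.028,0,0.028,0,0,0,1,-0.03,0,0.03,0,0,0,1,-0.032,0,0.032,0,0,0,1,-0.034,0,0.034,0,0,0,1,-0.036,0,0.036,0,0,0,1,-0.038,0,0.038,0,0,0,1]}}

```text
time: 4.82
tool_pos: [631.5, -37.7, 134.9]
tcp_rot: [0.0, 45.0, -1.8]
ft_force: [-0.9, -0.9, -0.4]
finger_gap: 0.2
```

```bash
python3 -c "
from h import *
plan([631,-38,200],45);print(sense()['tcp_rot'])
snap('side','s4')
a=cv2.imread('pics/s4.png')[70:250,260:440]
cv2.imwrite('pics/c5.png',cv2.resize(a,None,fx=3,fy=3,interpolation=cv2.INTER_CUBIC))
"
```

```text
q [ -12.5  -18.9  131.6   18.9   23.9 -114.9] f [-0.87 -0.9  -0.38] p [631.5 -37.7 134.9]
shift m [-0.0463 -0.0003  0.0457] turn [-0.03  0.04 -0.02]
[ 0.04921462 44.95623923 -1.8161541 ]
```

View pics/c5.png

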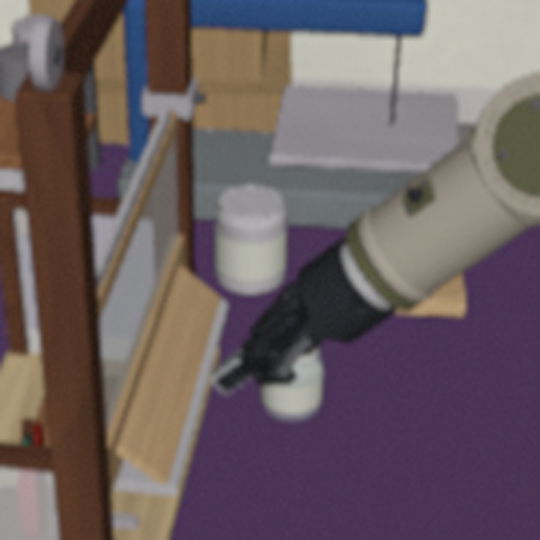

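```bash
python3 - <<'E'
from h import *
np.set_printoptions(precision=0,suppress=True,linewidth=220)
d=np.load('pics/s4.npz')['d']
for k,nm in ((0,'x'),(1,'y'),(2,'z')):
    print(nm)
    for v in range(188,204): print(v,' '.join('%4d'%pt('side',u,v,d[v,u])[k] for u in range(322,352)))
p,d=snap('top','t4')
cv2.imwrite('pics/c6.png',cv2.resize(p[150:230,270:380,::-1],None,fx=5,fy=5,interpolation=cv2.INTER_CUBIC))
E
```

```text
x
188  658  656  653  651  649  647  645  642  639  638  657  655  653  649  646  616  612  609  606  603  600  598  595  594  592  589  585  583  578  575
189  658  656  653  651  649  646  645  642  639  659  657  654  652  648  618  615  612  609  605  603  600  597  593  591  588  585  583  580  577  574
190  658  654  652  650  648  646  644  641  639  658  657  655  651  620  618  614  612  609  605  602  599  596  593  591  588  585  582  579  576  574
191  657  655  652  650  648  646  643  641  639  658  657  626  623  620  617  614  611  609  604  601  598  596  593  589  587  584  582  579  576  574
192  656  654  652  650  647  645  643  640  638  658  628  625  623  619  617  614  611  608  604  601  598  595  592  590  587  584  581  578  576  574
193  655  653  651  649  647  645  642  640  659  631  628  624  622  619  616  614  611  608  605  601  598  595  592  590  587  584  581  579  576  573
194  655  653  650  648  646  645  642  640  658  630  627  625  622  619  616  613  611  608  606  603  599  596  594  591  587  585  582  579  576  574
195  654  652  650  
[... 5597 characters left out ...]
 146  148  146  140    1   -1    0   -1    0   -1    1   -2   26   33   35   37   41
200  143  137  141  135  134  131   13    5    0    0   -1  137  138  138  141   -1    0    0   -1   -1    0    0    0   -1    1   23   25   29   35   36
201  141  139  137  132  133  132    9    1    0    0    0    1    0    1    3    0   -1    0    0    0   -1    0   -3    2    1   15   22   25   29   30
202  139  136  133  134  132  130   11    0    0    2    1    1   -3    1    0   -1    0   -2    0    0    0   -1    0   -2    0   17   18   23   26   29
203  139  137  132  131  132  130   10    0   -3    1    0    0    0    2    0    1    0    0    0   -1   -1   -3   -3    1    1    8   16   20   20   24
```

View pics/c6.png

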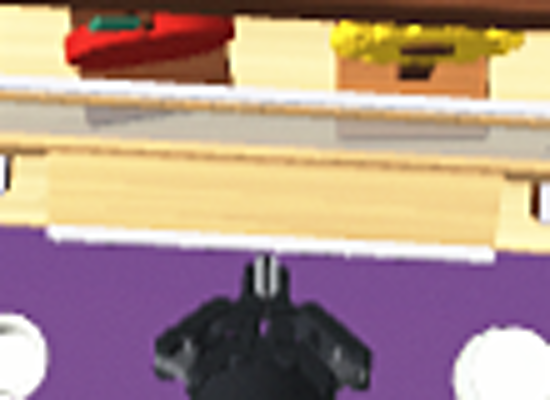

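```bash
python3 - <<'E'
from h import *
np.set_printoptions(precision=1,suppress=True,linewidth=220)
from scipy.spatial.transform import Rotation as R
Rt=R.from_euler('ZY',[-1.82,45],degrees=True)
def cloud(cam,f,tcp,Rr):
    D=np.load(f'pics/{f}.npz');d=D['d'];c=optics.calibration(cam);K=c['mtx'];T=c['extrinsics']
    v,u=np.mgrid[0:400,0:640]
    q=np.stack([(u-K[0,2])/K[0,0]*d,-(v-K[1,2])/K[1,1]*d,-d],-1)@T[:3,:3].T+T[:3,3]
    L=Rr.inv().apply((q-tcp).reshape(-1,3))
    m=(d.ravel()>0)&(abs(L[:,1])<25)&(abs(L[:,2])<30)&(L[:,0]>-45)&(L[:,0]<35)&(q.reshape(-1,3)[:,2]>25)
    Lm=L[m];o=np.argsort(-Lm[:,0])[:22];print(f,len(Lm));print(Lm[o].round(0).astype(int).tolist())
cloud('side','s4',[631.5,-37.7,134.9],Rt)
cloud('top','t4',[631.5,-37.7,134.9],Rt)
cloud('side','s3',[631,-37.4,79.6],Rt)
cloud('side','s2',[548.3,-36,151.2],R.from_euler('ZY',[-1.82,45.8],degrees=True))
E
```

```text
s4 215
[[13, -22, 7], [13, -23, 27], [13, -19, 26], [13, 11, 29], [12, -24, 9], [12, 17, 10], [12, -15, 29], [12, 22, 2], [12, 21, 9], [12, -25, 24], [12, 11, 8], [12, -17, 23], [12, -9, 9], [11, 14, 15], [11, -14, 26], [11, 3, 29], [11, 14, 19], [11, 0, 26], [11, 19, 7], [11, 22, 13], [11, -19, 12], [11, -4, 1]]
t4 194
[[16, 15, 6], [15, -17, 20], [15, 5, 30], [15, 3, 3], [14, 23, 29], [14, 19, 14], [14, 19, 26], [13, 10, 19], [13, 16, 26], [13, 12, 8], [13, -20, 29], [13, -12, 2], [13, 13, 27], [13, 19, 19], [13, 22, 26], [13, 9, 0], [13, -18, 6], [13, 3, 9], [13, 22, 19], [13, -9, 9], [13, 22, 15], [12, 4, 20]]
s3 101
[[-4, 6, -8], [-5, 6, 0], [-5, 7, -3], [-6, 6, 9], [-7, 6, -5], [-8, 8, -9], [-9, 11, 7], [-9, 7, -11], [-10, 9, 8], [-11, 4, 11], [-12, 9, 11], [-12, 14, 2], [-13, 14, 7], [-13, 12, -4], [-14, 5, 14], [-14, -1, 12], [-15, 10, 9], [-15, 14, 1], [-15, 14, 9], [-15, 3, 11], [-16, 15, 5], [-16, 8, 11]]
s2 120
[[-5, 8, 7], [-6, -1, 10], [-7, 8, -2], [-7, 7, 9], [-7, 11, 5], [-7, 8, -6], [-8, 9, 2], [-8, 9, 6], [-8, 6, 7], [-9, 8, 12], [-10, 6, -10], [-10, 11, -7], [-11, 7, 10], [-11, 12, -2], [-12, 6, 11], [-12, 6, 8], [-13, -2, 13], [-13, 2, 12], [-13, 14, 7], [-13, 15, 3], [-13, -4, 10], [-14, 13, 4]]
```

The side depth shows the fingertips about 5 mm *behind* the reported TCP, not 22 mm ahead. They therefore passed in front of the lip without touching it. I'll go back down, move further in, and push again.

>>> {"fn": "carry_out", "kwargs": {"commands": [0.021,0,-0.022,0,0,0,1,0.041,0,-0.044,0,0,0,1,0.041,0,-0.044,0,0,0,1,0.041,0,-0.044,0,0,0,1,0.049,0,-0.036,0,0,0,1,0.0565,0,-0.0285,0,0,0,1,0.0565,0,-0.0285,0,0,0,1,0.0565,0,-0.0285,0,0,0,1]}}

```text
time: 5.92
tool_pos: [651.7, -38.2, 75.1]
tcp_rot: [0.0, 44.9, -1.8]
ft_force: [-0.7, 0.1, -0.7]
finger_gap: 0.1
```

```bash
python3 -c "
from h import *
plan([651,-38,113],45);print(sense()['tcp_rot'])"
```

```text
q [ -11.9   -7.4  129.7   28.9   14.9 -125.2] f [-0.69  0.13 -0.67] p [651.7 -38.2  75.1]
shift m [-0.0272  0.0002  0.0263] turn [-0.01  0.06 -0.03]
[ 4.17142049e-02  4.49388576e+01 -1.80537549e+00]
```

Rise 38 mm gently, watching for contact.

>>> {"fn": "carry_out", "kwargs": {"commands": [-0.005,0,0.005,0,0,0,1,-0.009,0,0.009,0,0,0,1,-0.012,0,0.012,0,0,0,1,-0.014,0,0.014,0,0,0,1,-0.016,0,0.016,0,0,0,1,-0.018,0,0.018,0,0,0,1,-0.02,0,0.02,0,0,0,1,-0.022,0,0.022,0,0,0,1,-0.024,0,0.024,0,0,0,1,-0.0265,0,0.0265,0,0,0,1]}}

```text
time: 7.18
tool_pos: [650.7, -38.0, 111.6]
tcp_rot: [0.1, 45.1, -1.8]
ft_force: [-4.9, -0.4, -3.4]
finger_gap: 0.1
```

```bash
python3 -c "
from h import *
plan([651,-38,150],45);print(sense()['tcp_rot'])
p,d=snap('side','s5')
a=p[70:250,260:440,::-1]
cv2.imwrite('pics/c7.png',cv2.resize(a,None,fx=3,fy=3,interpolation=cv2.INTER_CUBIC))
"
```

```text
q [ -11.9  -12.3  129.2   21.4   19.9 -117.4] f [-4.89 -0.45 -3.43] p [650.7 -38.  111.6]
shift m [-0.027   0.      0.0273] turn [-0.01 -0.07 -0.06]
[ 0.07197061 45.0651756  -1.7658309 ]
```

View pics/c7.png

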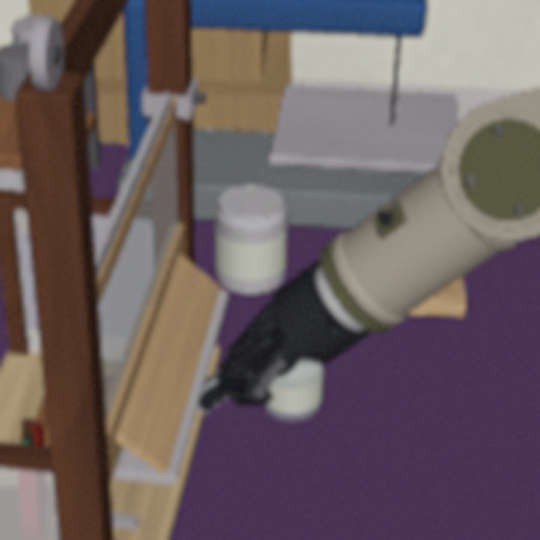

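Contact: force is about 3.4 N downward, and the lip's near end has risen by roughly 10 mm in the picture (now about (150,480) in the crop). Continue upward about 85 mm at a moderate speed.

>>> {"fn": "carry_out", "kwargs": {"commands": [-0.005,0,0.005,0,0,0,1,-0.01,0,0.01,0,0,0,1,-0.015,0,0.015,0,0,0,1,-0.02,0,0.02,0,0,0,1,-0.025,0,0.025,0,0,0,1,-0.03,0,0.03,0,0,0,1,-0.035,0,0.035,0,0,0,1,-0.04,0,0.04,0,0,0,1,-0.045,0,0.045,0,0,0,1,-0.05,0,0.05,0,0,0,1,-0.055,0,0.055,0,0,0,1,-0.06,0,0.06,0,0,0,1]}}

```text
time: 8.72
tool_pos: [650.2, -37.8, 196.6]
tcp_rot: [0.1, 45.1, -1.7]
ft_force: [-6.3, 1.1, -4.9]
finger_gap: 0.1
```

```bash
cat >> h.py <<'E'
def lipscan(f):
    """top view: highest z near the lip's front edge line, at several columns left and right of the hand"""
    p,d=snap('top',f); c=optics.calibration('top');K=c['mtx'];T=c['extrinsics']
    v,u=np.mgrid[0:400,0:640]
    q=np.stack([(u-K[0,2])/K[0,0]*d,-(v-K[1,2])/K[1,1]*d,-d],-1)@T[:3,:3].T+T[:3,3]
    for y0,y1 in((40,90),(-165,-110)):
        ym=(y0+y1)/2; xe=640.5+(q[...,1]+38.5)*0.032
        for a in range(-4,20,4):
            m=(d>0)&(q[...,1]>y0)&(q[...,1]<y1)&(q[...,2]>110)&(q[...,0]-xe>a)&(q[...,0]-xe<=a+4)
            print(y0,a,m.sum(),np.round(np.median(q[m][:,2]),1) if m.any() else '')
E
python3 -c "
from h import *
plan([651,-38,200],45)
lipscan('t5')"
```

```text
q [ -11.9  -20.8  125.9   13.9   31.2 -109.2] f [-6.33  1.1  -4.92] p [650.2 -37.8 196.6]
shift m [-0.0019 -0.0001  0.0029] turn [-0.01 -0.15 -0.08]
40 -4 9 227.9
40 0 27 230.8
40 4 28 233.7
40 8 25 236.6
40 12 32 241.4
40 16 25 245.7
-165 -4 1 225.3
-165 0 33 229.8
-165 4 34 231.9
-165 8 31 236.0
-165 12 31 240.8
-165 16 33 243.6
```

```bash
cat > zs.py <<'E'
from h import *
def cloud(f,cam='top'):
    d=np.load(f'pics/{f}.npz')['d'];c=optics.calibration(cam);K=c['mtx'];T=c['extrinsics']
    v,u=np.mgrid[0:400,0:640]
    return np.stack([(u-K[0,2])/K[0,0]*d,-(v-K[1,2])/K[1,1]*d,-d],-1)@T[:3,:3].T+T[:3,3]
def prof(f):
    q=cloud(f).reshape(-1,3);e=q[:,0]-(640.5+(q[:,1]+38.5)*0.032)
    m=(e>8)&(e<38)&(q[:,2]>110)&(((q[:,1]>40)&(q[:,1]<90))|((q[:,1]<-110)&(q[:,1]>-165)))
    # moulding plane: z = z0 + k*e
    k,z0=np.polyfit(e[m],q[m,2],1); res=q[m,2]-k*e[m]-z0; m2=abs(res)<6
    k,z0=np.polyfit(e[m][m2],q[m,2][m2],1); return z0+k*23,np.degrees(np.arctan(k)),m2.sum()
if __name__=='__main__':
    import sys
    a=prof('top')
    for f in sys.argv[1:]:
        b=prof(f); print(f,a,b,'lip z',125+b[0]-a[0])
E
python3 zs.py t5
python3 - <<'E'
from zs import *
# pointer: bar and tongue, both cameras
q=cloud('top')
for n,(v0,v1,u0,u1) in {'bar':(171,174,416,424),'tongue':(179,180,384,391)}.items():
    print(n,np.median(q[v0:v1,u0:u1].reshape(-1,3),0).round(1))
q=cloud('side','side'); b=q[105:110,322:325].reshape(-1,3); b=b[(b[:,2]>300)&(b[:,1]>-198)]; print('tongue side',b.round(1).tolist())
E
```

```text
t5 (np.float64(150.9823933636681), np.float64(39.56366710526306), np.int64(381)) (np.float64(248.12783053154527), np.float64(39.499787352458256), np.int64(442)) lip z 222.14543716787716
bar [ 694.7 -282.1  316.8]
tongue [ 674.  -197.3  317.7]
tongue side [[673.1, -194.5, 318.5], [675.3, -191.2, 317.1], [673.2, -195.3, 315.2], [674.8, -187.6, 315.9], [673.5, -196.6, 311.7]]
```

>>> {"fn": "carry_out", "kwargs": {"commands": [-0.005,0,0.005,0,0,0,1,-0.01,0,0.01,0,0,0,1,-0.015,0,0.015,0,0,0,1,-0.02,0,0.02,0,0,0,1,-0.025,0,0.025,0,0,0,1,-0.03,0,0.03,0,0,0,1,-0.035,0,0.035,0,0,0,1,-0.04,0,0.04,0,0,0,1,-0.044,0,0.044,0,0,0,1,-0.048,0,0.048,0,0,0,1,-0.05,0,0.05,0,0,0,1,-0.05,0,0.05,0,0,0,1]}}

```text
time: 10.28
tool_pos: [650.4, -37.8, 269.3]
tcp_rot: [0.1, 45.1, -1.7]
ft_force: [-11.1, 1.0, -1.9]
finger_gap: -0.1
```

```bash
python3 -c "
from h import *
plan([650,-38,289.5],45)
snap('top','t6'); p,d=snap('side','s6')
cv2.imwrite('pics/c8.png',cv2.resize(p[50:230,250:430,::-1],None,fx=3.3,fy=3.3,interpolation=cv2.INTER_CUBIC))
"; python3 zs.py t6
```

```text
q [ -11.9  -25.1  121.3   11.2   39.9 -105.8] f [-11.05   0.97  -1.92] p [650.4 -37.8 269.3]
shift m [-0.0146 -0.0002  0.014 ] turn [ 0.01 -0.11 -0.08]
t6 (np.float64(150.9823933636681), np.float64(39.56366710526306), np.int64(381)) (np.float64(320.77704990558095), np.float64(39.97223914582977), np.int64(508)) lip z 294.79465654191284
```

View pics/c8.png

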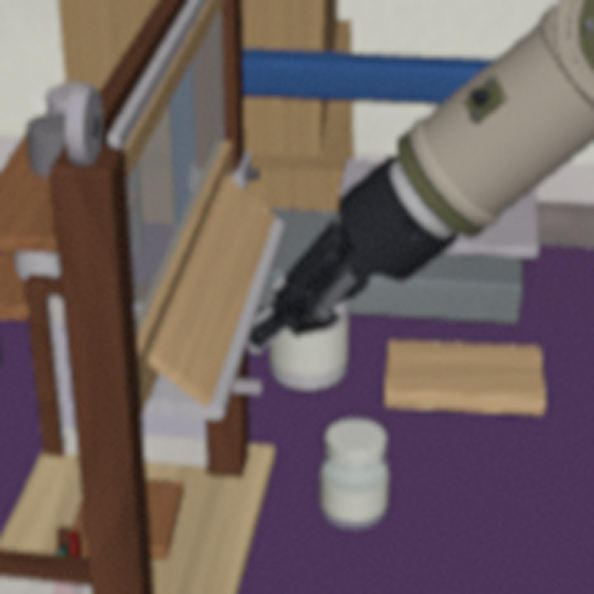

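The window is up, lip at 294.8 mm, about 20 mm below the pointer; nothing is disturbed. Final slow rise of 20 mm.

>>> {"fn": "carry_out", "kwargs": {"commands": [-0.002,0,0.002,0,0,0,1,-0.004,0,0.004,0,0,0,1,-0.006,0,0.006,0,0,0,1,-0.008,0,0.008,0,0,0,1,-0.01,0,0.01,0,0,0,1,-0.012,0,0.012,0,0,0,1,-0.0135,0,0.0135,0,0,0,1,-0.0143,0,0.0143,0,0,0,1,-0.0143,0,0.0143,0,0,0,1]}}

```text
time: 11.5
tool_pos: [650.3, -37.8, 290.3]
tcp_rot: [0.1, 45.1, -1.8]
ft_force: [-8.1, 0.1, -2.7]
finger_gap: -0.2
```

```bash
python3 -c "
from h import *
plan([650,-38,289.5],45)
snap('top','t7')
"; python3 zs.py t7
```

```text
q [ -11.9  -25.9  119.7   10.7   42.3 -105.1] f [-8.13  0.1  -2.68] p [650.3 -37.8 290.3]
shift m [ 0.0003 -0.0002 -0.0008] turn [ 0.02 -0.09 -0.07]
t7 (np.float64(150.9823933636681), np.float64(39.56366710526306), np.int64(381)) (np.float64(341.907636698117), np.float64(40.60149869003379), np.int64(542)) lip z 315.9252433344489
```

>>> {"fn": "carry_out", "kwargs": {"commands": [0,0,-0.003,0,0,0,1,0,0,-0.01,0,0,0,1,0,0,-0.025,0,0,0,1,0,0,-0.04,0,0,0,1,-0.02,0,-0.06,0,0,0,1,-0.04,0,-0.08,0,0,0,1,-0.06,0,-0.1,0,0,0,1,-0.07,0,-0.11,0,0,0,1,-0.07,0,-0.11,0,0,0,1,-0.07,0,-0.11,0,0,0,1]}}

```text
time: 12.8
tool_pos: [532.9, -34.9, 262.8]
tcp_rot: [0.1, 45.3, -1.7]
ft_force: [0.1, -0.5, 0.4]
finger_gap: 0.1
```

```bash
python3 -c "
from h import *
print(sense()['qd'].round(2),sense()['ft_force'].round(1))
p,_=snap('top','t8'); q,_=snap('side','s8')
o=np.load('pics/top.npz')['p']
for n,(u,v) in dict(pot=(270,221),jar=(371,225),tin=(446,205),offcut=(440,257),roll=(172,238),ptr=(419,172)).items():
    s=np.s_[v-12:v+12,u-14:u+14]; print(n,np.abs(p[s].astype(int)-o[s]).mean().round(1))
cv2.imwrite('pics/c9.png',cv2.resize(np.hstack([p[120:260,220:460],q[60:200,250:400]])[:,:,::-1],None,fx=2,fy=2,interpolation=cv2.INTER_CUBIC))
"; python3 zs.py t8
```

```text
[ 0.12  0.   -0.13  0.01  0.24  0.01] [ 0.1 -0.5  0.4]
pot 1.3
jar 1.1
tin 1.2
offcut 1.2
roll 1.6
ptr 1.6
t8 (np.float64(150.9823933636681), np.float64(39.56366710526306), np.int64(381)) (np.float64(341.5082934987995), np.float64(40.75103311479739), np.int64(546)) lip z 315.5259001351314
```

View pics/c9.png

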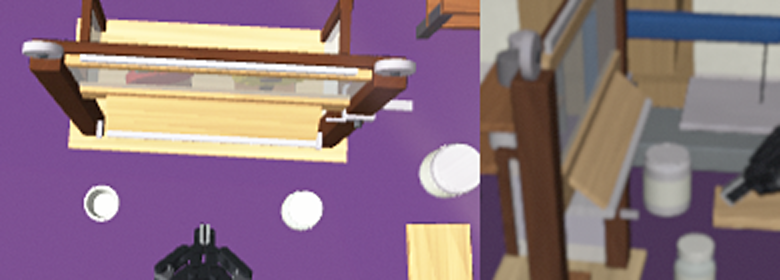

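The lip stays at about 315.5 mm after release, the hand is clear, and the things around are unchanged. Handing in.

```bash
python3 -c "
from h import *
print(order.hand_in(),sense()['time'])"
```

```text
the job is handed in; nothing more can be done
the job is handed in; nothing more can be done
```

The window is up with its lip level with the pointer, and the job is handed in. I pushed from beneath with shut fingers, pitched 45° down, then drew the hand back down and away.

**Last checks**
- **Height:** with the hand withdrawn, the lip's middle measured about 315.5 mm. The pointer measured 314.3 mm from its side bar and 316.2 mm from its tongue, so the lip is within about 1–2 mm of level, plus about 2 mm of calibration error.
- **Wrist force:** the readings I took while pushing were about 6–11 N, and about zero once clear.
- **Surroundings:** the pot, jar, tin, offcut, roll holder and pointer look unchanged in the top camera. I didn't compare the two figures behind the glass, but the hand never went in there.
- **Time:** the last reading before handing in was 12.8 s.

**What disagreed:** the depth pictures put the fingertips about 5 mm behind the TCP, while the given nose length says 22 mm ahead. Because of that, my first rise passed in front of the lip without touching it. I lowered the hand, moved further in and pushed again. Part of the push was horizontal, against the lip's round edge (up to about 11 N).

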